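# Feel the rim of a bisque dish for chips

### The job

Check the oval dish on the ware board for chips and burrs before it is glazed: set the fingertips lightly on its rim at the pouring lip and run them along the top of the rim clockwise (seen from above), all the way round and back to the lip, then lift them clear. Bisque is brittle, so press gently, do not shift, tip or pick up the dish, and leave everything around it where it stands.

Things in the scene. Friction and masses are not known exactly. Their poses are not given: they have to be found in the camera images.
- dish: THE WORK: oval dish of bare pinkish bisque clay, loose, about 1.2 kg, standing on the ware board; the only pot with a pouring lip. Over the rim 200 long (x), 144 wide (y), 62 high; foot 160 by 104, so more than 25 N down on the rim can tip it. Origin: centre of its underside; x towards the lip, y left of that, z up; the lip may point any way
- dish_rim (a point): centre of the dish's mouth, level with the crest of the rim, 62 above the dish's origin, same axes. The rim is level, rounded, rigid, 9 thick. Its crest follows the oval (95.5 cos t, 67.5 sin t) in x, y; only within about 25 degrees of t = 0 it bulges out to the lip, x = 109.5 at most. Best felt with the fingers closed and the point between their tips over the crest
- dish_lip (a point): crest of the rim at the middle of the pouring lip, 109.5 from point dish_rim along the dish's x; the round starts and ends here
- ware_board: plywood ware board, 240 (x) by 410 (y) and 18 thick, fixed to the table while the work goes on; the dish stands near its middle. Origin: centre of its underside, on the table
- underglaze_jar: Bystander, loose: small screw-lid jar, 42 across and 50 high; stands on the ware board beside the dish. Origin: centre of its underside
- pinch_bowl: Bystander, loose: tiny cream bowl, 50 across and 30 high; stands on the ware board beside the dish. Origin: centre of its underside
- trimming_tool: Bystander, loose: loop trimming tool with a wooden handle and a steel wire loop, 190 long, lying on the table. Origin: under the middle of its handle; x along it towards the loop
- brush: Bystander, loose: paint brush lying on the table, handle to -x. Origin: on the table under it
- round_bowl: Bystander, loose: round bisque bowl without a lip, 140 across and 60 high; stands on the table off the board. Origin: centre of its underside
- mug: Bystander, loose: brown glazed mug, 82 across and 95 high, handle to its +y; stands on the table. Origin: centre of its underside
- glaze_jar: Bystander, loose: screw-lid jar, 72 across and 85 high; stands on the table. Origin: centre of its underside
Things that resemble listed ones, but are neither listed nor needed, are in the scene too. Leave any turquoise look-alike of the dish alone.

How it is judged:
On the way, in this order (a step that is already met when the one before it is completed fails the run):
1. fingertips touch the rim at the pouring lip (contact force between the fingers and dish above 0.15 N and z of the grasp point in the frame of dish above 0.064 m and x of the grasp point in the frame of dish between 0.0625 and 0.1445 m and y of the grasp point in the frame of dish between -0.019 and 0.019 m), for 0.04 s.
2. fingertips touch the rim at 1 ninth of the way round the rim, clockwise from the lip (contact force between the fingers and dish above 0.15 N and z of the grasp point in the frame of dish above 0.064 m and x of the grasp point in the frame of dish between 0.0487 and 0.0867 m and y of the grasp point in the frame of dish between -0.0666 and -0.0286 m), for 0.04 s.
3. fingertips touch the rim at 2 ninths of the way round the rim, clockwise from the lip (contact force between the fingers and dish above 0.15 N and z of the grasp point in the frame of dish above 0.064 m and x of the grasp point in the frame of dish between -0.0047 and 0.0333 m and y of the grasp point in the frame of dish between -0.0857 and -0.0477 m), for 0.04 s.
4. fingertips touch the rim at 3 ninths of the way round the rim, clockwise from the lip (contact force between the fingers and dish above 0.15 N and z of the grasp point in the frame of dish above 0.064 m and x of the grasp point in the frame of dish between -0.0612 and -0.0232 m and y of the grasp point in the frame of dish between -0.0795 and -0.0415 m), for 0.04 s.
5. fingertips touch the rim at 4 ninths of the way round the rim, clockwise from the lip (contact force between the fingers and dish above 0.15 N and z of the grasp point in the frame of dish above 0.064 m and x of the grasp point in the frame of dish between -0.1065 and -0.0685 m and y of the grasp point in the frame of dish between -0.0461 and -0.0081 m), for 0.04 s.
6. fingertips touch the rim at 5 ninths of the way round the rim, clockwise from the lip (contact force between the fingers and dish above 0.15 N and z of the grasp point in the frame of dish above 0.064 m and x of the grasp point in the frame of dish between -0.1064 and -0.0684 m and y of the grasp point in the frame of dish between 0.0081 and 0.0461 m), for 0.04 s.
7. fingertips touch the rim at 6 ninths of the way round the rim, clockwise from the lip (contact force between the fingers and dish above 0.15 N and z of the grasp point in the frame of dish above 0.064 m and x of the grasp point in the frame of dish between -0.0612 and -0.0232 m and y of the grasp point in the frame of dish between 0.0416 and 0.0796 m), for 0.04 s.
8. fingertips touch the rim at 7 ninths of the way round the rim, clockwise from the lip (contact force between the fingers and dish above 0.15 N and z of the grasp point in the frame of dish above 0.064 m and x of the grasp point in the frame of dish between -0.0047 and 0.0333 m and y of the grasp point in the frame of dish between 0.0477 and 0.0857 m), for 0.04 s.
9. fingertips touch the rim at 8 ninths of the way round the rim, clockwise from the lip (contact force between the fingers and dish above 0.15 N and z of the grasp point in the frame of dish above 0.064 m and x of the grasp point in the frame of dish between 0.0487 and 0.0867 m and y of the grasp point in the frame of dish between 0.0286 and 0.0666 m), for 0.04 s.
10. fingertips touch the rim at the pouring lip again (all of step 1), for 0.04 s.
At the end, for the whole second after the job is handed in: The fingertips have touched the rim at nine even places in turn, clockwise from the lip (within 19 mm along the dish's x and y), then the lip again, never above 25 N; the dish stands upright, untouched, within 12 mm of its start, and every bystander within 15 mm of its own (distance of dish from where it was at the start of the episode below 0.012 m and angle between dish's own z axis and vertical below 0.04 rad and linear speed of dish below 0.02 m/s and contact force between the fingers and dish below 0.05 N and distance of each of underglaze_jar, pinch_bowl, trimming_tool, brush, round_bowl, mug, glaze_jar from where it was at the start of the episode below 0.015 m).
It fails at once if the fingers bear down on or knock the dish with more than 25 N (contact force between the fingers and dish above 25 N).
It fails at once if the dish is pushed or carried more than 12 mm from where it stood (distance of dish from where it was at the start of the episode above 0.012 m).
It fails at once if the dish is tipped more than 0.08 rad (angle between dish's own z axis and vertical above 0.08 rad).
It fails at once if the dish is lifted more than 6 mm off the board (z of dish in the frame of ware_board above 0.024 m).
It fails at once if a bystander is moved more than 15 mm (distance of any of underglaze_jar, pinch_bowl, trimming_tool, brush, round_bowl, mug, glaze_jar from where it was at the start of the episode above 0.015 m).
It also fails if it takes over 67 s, if anything falls off the work surface, if the arm or the gripper's body presses on something with over 40 N, if the wrist force passes 120 N, or if a joint passes its speed limit or range.

### The arm

A 6-joint arm with a two-finger parallel gripper is mounted at the origin on the work surface. World frame = base frame: x ahead of the robot, y to its left, z up, the work surface at z = 0. Lengths are in m, angles in rad, forces in N, time in s.
With the tool pointing down it reaches from about 0.225 to 0.875 m from the base axis. Payload 3.4 kg.
Tool frame: the origin (TCP) lies between the finger pads; the fingertips stand 11 mm ahead of it and the grasp point (between the pads) lies 8 mm behind it (tips_ahead is the distance from the TCP to the fingertips, in m); z points along the fingers, x is the direction in which the jaws open and shut, and the axes are right-handed (so a half turn about z gives the same grasp; the last joint's range is limited). The gripper opens to 85 mm and grips with 20 to 120 N. Pads are 22 mm wide; open, the fingers measure 114 mm over their backs; the gripper's body (76 mm by 85 mm) begins 54 mm behind the grasp point. The pads swing forward as they close: fully open they stand 13 mm farther back than shut.
Start: joints at [-1.249, 0.276, 1.505, -0, 1.361, -0.121], TCP at [0.246, -0.52, 0.242] pointing down, gripper open.
Joint ranges: [-2.89, 2.89], [-0.75, 2.08], [0.22, 2.7], [-1.18, 4.32], [0.11, 2.71], [-2.7, 2.7]. Speed limits (rad/s): [2.57, 2.57, 3.14, 3.14, 3.14, 3.14].

### API

Orientations are given as a unit quaternion [w, x, y, z].
In Python, from rig import get_state, get_image, sign_off, masks_of, tips_ahead gives the robot as it stands.
- The arm moves only by the tool play_rows, never from a script. Its argument "series" is a list of rows, each an object of numbers: "fingers": the closure, from -1 (fully open) to 1 (shut); "dx", "dy", "dz": the shift along the world's x, y, z in mm; "turn": the turn about the world's z in rad. A call has 1 to 20 rows; each row shifts and turns the pose as measured when the row begins; what a row does not reach is not made up. A row lasts 1/12 s, in which the tool goes at most 41.7 mm and 7.16 degrees, less where a joint would pass 70% of its speed; a pose out of reach is approached as far as the arm can. A call with a gripper value outside its range is refused whole. The fingers move at their own pace and stop on an object; "squeeze" is the grip in N (left out, the last holds). Time passes only in rows, so rows that do not move let the fingers close. It gives the time, the measured TCP pose, the force and the opening at its end, in the units of the state.
- get_state(): the state, without advancing time (a new reading comes with each control period).
- get_image(name): name is "scene" or "top"; returns a dict with "pixels" (420x560x3 uint8, red, green, blue), "vfov" (degrees; the focal length in pixels is half the picture's height over the tangent of half this angle, whatever the lens; pixels are square), "cx", "cy" (the principal point, pixels), "rvec" (rotation vector, rad) and "tvec" (3), from world to camera coordinates, as OpenCV has them. Camera axes: x right, y down, z forward; pixel columns grow to the right and rows downward; lengths in m; the calibration is good to about 2 mm. A picture is of the moment at which its call begins. There is no depth.
- sign_off(): hands the job in, once; it reports no verdict.
Trained networks look in a picture, given as the dict that the camera call returned (one of the last four; its "shot" number tells which), for a name from the list of things; names that differ only in an ending like _2 or _b are one class to them, and where a whole thing is asked for, a point or a joint stands for the part that bears it (a point fixed in the world has none). Each returns a list of dicts, best first, with "p" (0 to 1); they miss things now and then, are a little off and sometimes report something else, mostly with a low value. They report only what shows in the picture. A call takes as long as a camera call. They do not tell look-alikes from the thing itself.
- masks_of(picture, label): "region" (420x560 bool, what is visible of it) and "xy" ([column, row] in pixels, amid what is visible of it).
The state is a dict: "clock": time; "qpos": joint angles; "qd": joint speeds; "effort": joint torques, N m; "position": TCP position; "ee_rot": TCP orientation; "contact_force": force on the tool from outside, world axes, zero at the start; "moment": the same for the moment, N m; "width": finger opening in m.
Only numpy, scipy, OpenCV 4.12 (cv2) and the standard library are available. Lean on these libraries where they do the work, as an engineer would, in place of code of your own. Each camera call takes 0.05 s, during which the arm holds its last target. There are 200 camera calls.

## Working session

There is one attempt and no reset: what is moved stays moved. The work goes in short steps, Python scripts to look and compute and a tool call to move; the robot and the scene stay as the last step left them, time stands still between calls to the robot, and variables do not carry over. Pictures are saved under pics/ and viewed, about 8 in all and at most 12, crops included, and the job is handed in when it is done.

Besides the shell and the picture viewer there is one more tool, called after "Call:" by a JSON object that holds its "fn" and its "kwargs", one argument or row to a line. play_rows: Moves the arm, as the interface text tells. Its arguments: {"type":"object","properties":{"series":{"type":"array"},"squeeze":{"type":"number"}},"required":["series"]}

```bash
mkdir -p pics; ls; python3 - <<'E'
from rig import *
import cv2
s=get_state();print({k:s[k] for k in('clock','position','ee_rot','contact_force','width')},tips_ahead)
for n in('scene','top'):
    im=get_image(n);cv2.imwrite(f'pics/{n}0.png',im['pixels'][:,:,::-1]);print(n,im['vfov'],im['cx'],im['cy'],im['rvec'],im['tvec'])
    for l in('dish','dish_lip','underglaze_jar','pinch_bowl','ware_board'):
        print(l,[(m['xy'],round(m['p'],2),int(m['region'].sum())) for m in masks_of(im,l)][:4])
E
```

```text
pics
{'clock': 0.0, 'position': array([ 0.24619599, -0.5190535 ,  0.24141889]), 'ee_rot': array([-5.99175805e-04,  8.45126213e-01, -5.34565976e-01, -7.37069774e-04]), 'contact_force': array([ 0.86880312, -0.64986242,  0.49293244]), 'width': 0.08512356797530796} 0.011
scene 43.34592108175244 274.02365330664804 216.16323257011797 [ 1.66621086  1.83163431 -0.77113908] [ 0.0817216  -0.29226935  1.8045402 ]
dish [([296.1, 232.6], 0.87, 2929), ([217.9, 167.5], 0.62, 2208)]
dish_lip [([299.0, 234.8], 0.93, 2902), ([219.5, 165.1], 0.93, 2083)]
underglaze_jar [([364.3, 250.2], 0.65, 307)]
pinch_bowl [([234.3, 253.2], 0.57, 253)]
ware_board [([306.9, 262.1], 0.62, 7674)]
top 46.33771218376445 276.85149947303563 211.69520745551466 [ 2.10509261 -2.16812914  0.1271323 ] [0.00900552 0.52001764 1.26012228]
dish [([262.2, 196.5], 0.93, 3451), ([371.1, 304.4], 0.9, 2603)]
dish_lip [([369.0, 303.0], 0.71, 2663), ([261.9, 195.1], 0.6, 3421)]
underglaze_jar [([197.4, 196.5], 0.71, 233)]
pinch_bowl [([325.7, 172.8], 0.74, 257)]
ware_board [([266.4, 228.2], 0.56, 9281), ([266.7, 192.8], 0.43, 3470)]
```

View pics/top0.png

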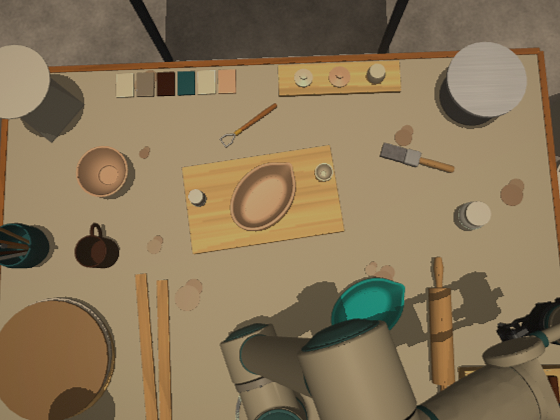

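View pics/scene0.png

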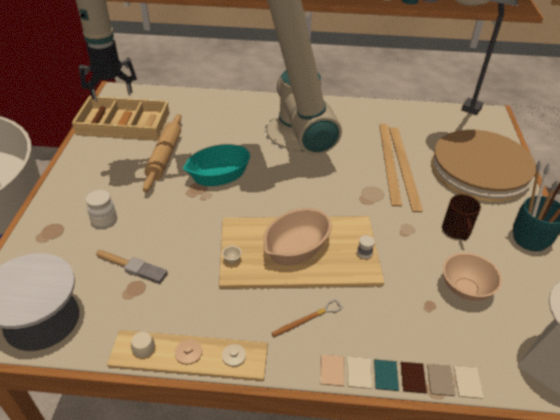

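The top view shows two dish-shaped pots. The bisque one is on the board at (262,197), with its point seemingly at upper right, about (292,166). The turquoise look-alike is at (370,303). The pink one on the board fits the description. I'll fit its pose to the masks in both views and check it on an enlarged crop.

```bash
cat > fit.py <<'E'
from rig import *
import cv2, numpy as np
from scipy.optimize import minimize
def proj(im,P):
    f=im['pixels'].shape[0]/2/np.tan(np.radians(im['vfov'])/2)
    K=np.array([[f,0,im['cx']],[0,f,im['cy']],[0,0,1.]])
    return cv2.projectPoints(np.asarray(P,float),np.array(im['rvec']),np.array(im['tvec']),K,None)[0][:,0]
def unproj(im,uv,z):
    f=im['pixels'].shape[0]/2/np.tan(np.radians(im['vfov'])/2)
    R=cv2.Rodrigues(np.array(im['rvec']))[0];c=-R.T@np.array(im['tvec'])
    d=R.T@np.array([(uv[0]-im['cx'])/f,(uv[1]-im['cy'])/f,1]);return c+d*(z-c[2])/d[2]
t=np.radians(np.arange(-180,180,3.))
B=np.where(abs(t)<np.radians(25),np.cos(t/np.radians(25)*np.pi/2)**2,0)*.014
def oval(a,b,z,lip=1): return np.c_[a*np.cos(t)+B*lip,b*np.sin(t),0*t+z]
def place(L,p):
    c,s=np.cos(p[2]),np.sin(p[2]);return L@np.array([[c,s,0],[-s,c,0],[0,0,1]])+[p[0],p[1],.018]
HULL=np.vstack([oval(.1,.072,.0575),oval(.08,.052,0,0)])
def sil(im,p):
    m=np.zeros((420*4,560*4),np.uint8)
    h=cv2.convexHull(((proj(im,place(HULL,p))+.5)*4).astype(np.float32))
    cv2.fillPoly(m,[np.round(h).astype(int)],1);return m>0
def fit(views,p0):
    M=[(im,cv2.resize(r.astype(np.uint8),None,fx=4,fy=4,interpolation=0)>0) for im,r in views]
    def cost(q):
        p=[q[0]/10,q[1]/10,q[2]]
        return -sum((sil(im,p)&r).sum()/(sil(im,p)|r).sum() for im,r in M)/len(M)
    best=None
    for y in p0[2]:
        q=np.array([p0[0]*10,p0[1]*10,y])
        o=minimize(cost,q,method='Nelder-Mead',options=dict(initial_simplex=q+np.vstack([np.zeros(3),np.diag([.1,.1,.2])]),xatol=1e-3,fatol=1e-5))
        print(np.round([o.x[0]/10,o.x[1]/10,o.x[2],o.fun],4))
        if best is None or o.fun<best.fun: best=o
    return np.array([best.x[0]/10,best.x[1]/10,best.x[2]])
E
cat > look.py <<'E'
from fit import *
T=get_image('top');S=get_image('scene')
def pick(im,l,uv): return min(masks_of(im,l),key=lambda m:np.hypot(*(np.array(m['xy'])-uv)))
mt=pick(T,'dish',(262,196));ms=pick(S,'dish',(297,233))
c=unproj(T,mt['xy'],.07);a,b=unproj(T,(292,166),.08),unproj(T,(262,197),.08)
y=np.arctan2(*(a-b)[1::-1]);print('c',c,'yaw0',y)
for v in([(T,mt['region'])],[(S,ms['region'])],[(T,mt['region']),(S,ms['region'])]): p=fit(v,(c[0],c[1],[y,y+np.pi]))
print('pose',p)
for im,l,uv,z in((T,'underglaze_jar',(197,196),.068),(T,'pinch_bowl',(325,173),.04)): print(l,unproj(im,pick(im,l,uv)['xy'],z))
out=[]
for im,u,v in((T,262,196),(S,297,233)):
    k=6;x0,y0=u-64,v-45
    cr=cv2.resize(np.ascontiguousarray(im['pixels'][y0:y0+90,x0:x0+128,::-1]),None,fx=k,fy=k,interpolation=cv2.INTER_CUBIC)
    for L,col in((oval(.0955,.0675,.062),(0,255,0)),(oval(.1,.072,.0575),(255,0,0)),(np.array([[.1095,0,.062]]),(0,0,255))):
        for q in (proj(im,place(L,p))-[x0,y0]+.5)*k: cv2.circle(cr,tuple(int(i) for i in q),1+4*(len(L)==1),col,-1)
    out.append(cr)
np.save('pose.npy',p)
cv2.imwrite('pics/fit1.png',cv2.resize(np.vstack(out),None,fx=.55,fy=.55,interpolation=cv2.INTER_AREA))
E
python3 look.py
```

```text
c [0.56026998 0.0242433  0.07      ] yaw0 -0.7899238104610169
[ 0.5577  0.0298 -0.6963 -0.9812]
[ 0.5588  0.0288  2.4419 -0.9542]
[ 0.5572  0.0283 -0.7011 -0.978 ]
[ 0.5588  0.0271  2.4261 -0.9644]
[ 0.5576  0.0291 -0.7102 -0.9769]
[ 0.5589  0.0279  2.4357 -0.9572]
pose [ 0.55761546  0.02907306 -0.71015721]
underglaze_jar [0.55832752 0.198873   0.068     ]
pinch_bowl [ 0.61747589 -0.13515345  0.04      ]
```

View pics/fit1.png

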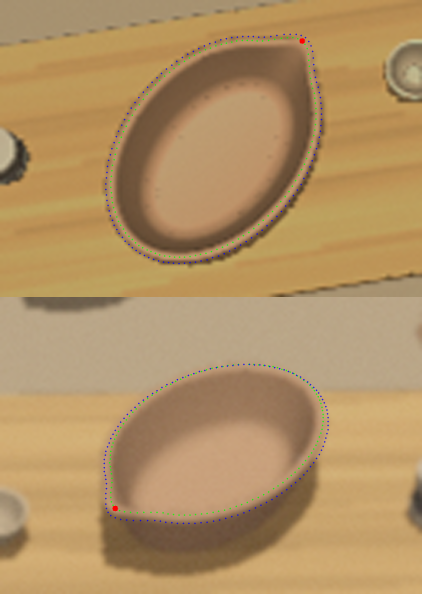

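The overlay lies on the rim in both views, with the lip at crop pixel (302,40) in the top view and (115,508) in the scene view. So this is the pink dish with the pouring lip. Its pose is x 0.5576, y 0.0291, yaw −0.71, which puts the lip at (0.641, −0.042). Next I'll close the fingers and go above the lip.

Call:
{"fn": "play_rows", "kwargs": {
  "series": [
    {"fingers":1,"dx":25,"dy":30},
    {"fingers":1,"dx":25,"dy":30},
    {"fingers":1,"dx":25,"dy":30},
    {"fingers":1,"dx":25,"dy":30},
    {"fingers":1,"dx":25,"dy":30},
    {"fingers":1,"dx":25,"dy":30},
    {"fingers":1,"dx":25,"dy":30},
    {"fingers":1,"dx":25,"dy":30},
    {"fingers":1,"dx":25,"dy":30},
    {"fingers":1,"dx":25,"dy":30},
    {"fingers":1,"dx":25,"dy":30},
    {"fingers":1,"dx":25,"dy":30},
    {"fingers":1,"dx":25,"dy":30},
    {"fingers":1,"dx":25,"dy":30},
    {"fingers":1},
    {"fingers":1},
    {"fingers":1}
  ],
  "squeeze": 20
}}

```text
invalid input at $.series[0]: expected keys fingers, dx, dy, dz, turn
```

Call:
{"fn": "play_rows", "kwargs": {
  "series": [
    {"fingers":1,"dx":25,"dy":30,"dz":0,"turn":0},
    {"fingers":1,"dx":25,"dy":30,"dz":0,"turn":0},
    {"fingers":1,"dx":25,"dy":30,"dz":0,"turn":0},
    {"fingers":1,"dx":25,"dy":30,"dz":0,"turn":0},
    {"fingers":1,"dx":25,"dy":30,"dz":0,"turn":0},
    {"fingers":1,"dx":25,"dy":30,"dz":0,"turn":0},
    {"fingers":1,"dx":25,"dy":30,"dz":0,"turn":0},
    {"fingers":1,"dx":25,"dy":30,"dz":0,"turn":0},
    {"fingers":1,"dx":25,"dy":30,"dz":0,"turn":0},
    {"fingers":1,"dx":25,"dy":30,"dz":0,"turn":0},
    {"fingers":1,"dx":25,"dy":30,"dz":0,"turn":0},
    {"fingers":1,"dx":25,"dy":30,"dz":0,"turn":0},
    {"fingers":1,"dx":25,"dy":30,"dz":0,"turn":0},
    {"fingers":1,"dx":25,"dy":30,"dz":0,"turn":0},
    {"fingers":1,"dx":0,"dy":0,"dz":0,"turn":0},
    {"fingers":1,"dx":0,"dy":0,"dz":0,"turn":0}
  ],
  "squeeze": 20
}}

```text
clock: 2.23
position: [0.6085, -0.0796, 0.2429]
ee_rot: [0.001, 0.843, -0.537, 0.004]
contact_force: [-0.7, -0.7, -0.5]
width: -0.0002
```

Call:
{"fn": "play_rows", "kwargs": {
  "series": [
    {"fingers":1,"dx":16,"dy":18,"dz":-20,"turn":0},
    {"fingers":1,"dx":16,"dy":18,"dz":-20,"turn":0},
    {"fingers":1,"dx":0,"dy":0,"dz":-30,"turn":0},
    {"fingers":1,"dx":0,"dy":0,"dz":-30,"turn":0},
    {"fingers":1,"dx":0,"dy":0,"dz":-20,"turn":0},
    {"fingers":1,"dx":0,"dy":0,"dz":-10,"turn":0},
    {"fingers":1,"dx":0,"dy":0,"dz":0,"turn":0},
    {"fingers":1,"dx":0,"dy":0,"dz":0,"turn":0}
  ]
}}

```text
clock: 2.9
position: [0.6398, -0.0484, 0.1111]
ee_rot: [0.001, 0.842, -0.539, 0.007]
contact_force: [-0.3, -0.4, 0.6]
width: -0.0002
```

```bash
python3 - <<'E'
from fit import *
F=[];P=[]
for i in range(4):
    im=get_image('scene' if i%2 else 'top');s=get_state();F.append(s['contact_force']);P.append(s['position'])
    if i<2:
        for q,c in((s['position']-[0,0,.011],(0,255,0)),(place(np.array([[.1095,0,.062]]),np.load('pose.npy'))[0],(0,0,255))):
            u=proj(im,[q])[0];print(u)
            if c[1]: x0,y0=int(u[0])-50,int(u[1])-45
            cr=im['pixels'] if c[1] else cr
            if c[1]: cr=cv2.resize(np.ascontiguousarray(im['pixels'][y0:y0+90,x0:x0+100,::-1]),None,fx=5,fy=5)
            cv2.circle(cr,tuple(int(v) for v in (u-[x0,y0]+.5)*5),3,c,-1)
        A=cr if i==0 else np.hstack([A,cr])
print(np.round(F,2),np.round(P,4))
cv2.imwrite('pics/near.png',cv2.resize(A,None,fx=.7,fy=.7))
E
```

```text
[291.4602393  161.13787576]
[289.0227449 162.8548482]
[265.04580291 245.39838422]
[267.48877902 251.5533766 ]
[[-0.6  -0.02  0.27]
 [ 0.24  0.15  1.  ]
 [ 0.38  0.4   0.88]
 [ 0.73  0.21  0.19]] [[ 0.6399 -0.0485  0.1114]
 [ 0.6405 -0.0484  0.1121]
 [ 0.641  -0.0482  0.1126]
 [ 0.6412 -0.0481  0.1128]]
```

View pics/near.png

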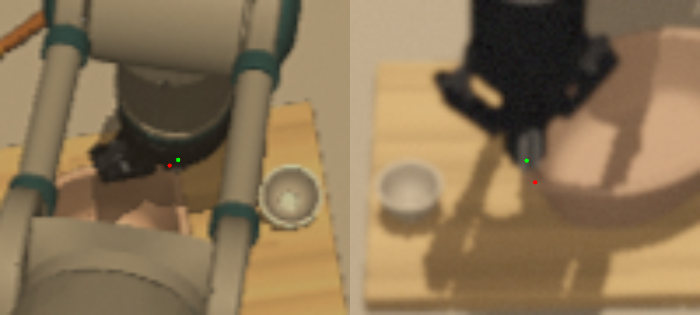

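The scene view puts the fingertips (green, crop pixel (526,160)) about 20 mm above the lip and slightly to one side of it. I'll move 6 mm in y and come down slowly.

Call:
{"fn": "play_rows", "kwargs": {
  "series": [
    {"fingers":1,"dx":0,"dy":3,"dz":-4,"turn":0},
    {"fingers":1,"dx":0,"dy":3,"dz":-4,"turn":0},
    {"fingers":1,"dx":0,"dy":0,"dz":-3,"turn":0},
    {"fingers":1,"dx":0,"dy":0,"dz":-2,"turn":0},
    {"fingers":1,"dx":0,"dy":0,"dz":0,"turn":0},
    {"fingers":1,"dx":0,"dy":0,"dz":0,"turn":0}
  ]
}}

```text
clock: 3.6
position: [0.6434, -0.0414, 0.1026]
ee_rot: [-0.001, 0.842, -0.539, 0.012]
contact_force: [0.5, 0.1, 0.6]
width: -0.0002
```

Call:
{"fn": "play_rows", "kwargs": {
  "series": [
    {"fingers":1,"dx":0,"dy":0,"dz":-2,"turn":0},
    {"fingers":1,"dx":0,"dy":0,"dz":-1,"turn":0},
    {"fingers":1,"dx":0,"dy":0,"dz":-1,"turn":0}
  ]
}}

```text
clock: 3.85
position: [0.6436, -0.0414, 0.0985]
ee_rot: [-0.001, 0.842, -0.539, 0.012]
contact_force: [0.2, 0.6, -0.3]
width: -0.0003
```

Call:
{"fn": "play_rows", "kwargs": {
  "series": [
    {"fingers":1,"dx":0,"dy":0,"dz":-2,"turn":0},
    {"fingers":1,"dx":0,"dy":0,"dz":-1.5,"turn":0},
    {"fingers":1,"dx":0,"dy":0,"dz":-1,"turn":0}
  ]
}}

```text
clock: 4.1
position: [0.6436, -0.0415, 0.0934]
ee_rot: [-0.001, 0.842, -0.539, 0.012]
contact_force: [0.7, -0.5, -0.4]
width: -0.0001
```

Call:
{"fn": "play_rows", "kwargs": {
  "series": [
    {"fingers":1,"dx":0,"dy":0,"dz":-1.5,"turn":0},
    {"fingers":1,"dx":0,"dy":0,"dz":-1,"turn":0}
  ]
}}

```text
clock: 4.27
position: [0.6436, -0.0416, 0.0908]
ee_rot: [-0.001, 0.842, -0.539, 0.012]
contact_force: [-0.8, 1.2, 6.9]
width: 0.0001
```

Call:
{"fn": "play_rows", "kwargs": {
  "series": [
    {"fingers":1,"dx":0,"dy":0,"dz":-0.3,"turn":0}
  ]
}}

```text
clock: 4.35
position: [0.6436, -0.0416, 0.0909]
ee_rot: [-0.001, 0.842, -0.539, 0.012]
contact_force: [-1.4, 0.1, 4.0]
width: -0.0001
```

Call:
{"fn": "play_rows", "kwargs": {
  "series": [
    {"fingers":1,"dx":0,"dy":0,"dz":-0.3,"turn":0}
  ]
}}

```text
clock: 4.43
position: [0.6436, -0.0416, 0.091]
ee_rot: [-0.001, 0.842, -0.539, 0.013]
contact_force: [-1.3, 0.3, 2.6]
width: 0.0
```

```bash
cat > st.py <<'E'
from fit import *
import sys
p=np.load('pose.npy');s=get_state()
# dense crest table, arc length clockwise from lip
th=np.radians(np.arange(0,360.01,.5));tt=-(th);w=(tt+np.pi)%(2*np.pi)-np.pi
b=np.where(abs(w)<np.radians(25),np.cos(w/np.radians(25)*np.pi/2)**2,0)*.014
C=np.c_[.0955*np.cos(w)+b,.0675*np.sin(w)];c_,s_=np.cos(p[2]),np.sin(p[2])
R=np.array([[c_,-s_],[s_,c_]]);W=C@R.T+p[:2]
S=np.r_[0,np.cumsum(np.hypot(*np.diff(W,axis=0).T))]
q=s['position'];loc=R.T@(q[:2]-p[:2])
d=np.hypot(*(W-q[:2]).T);lo,hi=(float(sys.argv[1]),float(sys.argv[2])) if len(sys.argv)>2 else (0,1)
d[(S<lo)|(S>hi)]=9;i=d.argmin()
print('t',round(s['clock'],2),'pos',np.round(q,4),'loc mm',np.round(loc*1e3,1),'F',np.round(s['contact_force'],1),'S',round(S[i],3),'of',round(S[-1],3),'off',round(d[i]*1e3,1),'quat',np.round(s['ee_rot'],3))
step=float(sys.argv[3]) if len(sys.argv)>3 else .006;n=int(sys.argv[4]) if len(sys.argv)>4 else 20
tg=np.minimum(S[i]+step*np.arange(1,n+1),S[-1]);X=np.c_[np.interp(tg,S,W[:,0]),np.interp(tg,S,W[:,1])]
print(np.round(np.diff(np.vstack([q[:2],X]),axis=0)*1e3,1).tolist())
E
python3 st.py 0 .1
```

```text
t 4.43 pos [ 0.6436 -0.0416  0.091 ] loc mm [111.3   2.5] F [-1.3  0.3  2.6] S 0.0 of 0.53 off 3.1 quat [-0.001  0.842 -0.539  0.013]
[[-7.9, -4.0], [-5.8, -1.3], [-6.0, -0.4], [-6.0, -0.1], [-6.0, -0.3], [-5.9, -0.9], [-5.8, -1.4], [-5.9, -0.9], [-6.0, -0.4], [-6.0, 0.0], [-6.0, 0.5], [-5.9, 0.9], [-5.9, 1.2], [-5.8, 1.6], [-5.7, 1.9], [-5.6, 2.2], [-5.5, 2.5], [-5.3, 2.7], [-5.2, 3.0], [-5.1, 3.2]]
```

Touch at the lip holds at about 3 N. Next is a first stretch of the rim with a small downward bias.

Call:
{"fn": "play_rows", "kwargs": {
  "series": [
    {"fingers":1,"dx":-6,"dy":-2,"dz":-0.4,"turn":0},
    {"fingers":1,"dx":-6,"dy":-2,"dz":-0.4,"turn":0},
    {"fingers":1,"dx":-6,"dy":-1,"dz":-0.4,"turn":0},
    {"fingers":1,"dx":-6,"dy":-0.5,"dz":-0.4,"turn":0},
    {"fingers":1,"dx":-6,"dy":-0.5,"dz":-0.4,"turn":0},
    {"fingers":1,"dx":-6,"dy":-1,"dz":-0.4,"turn":0}
  ]
}}

```text
clock: 4.93
position: [0.6104, -0.0496, 0.0909]
ee_rot: [-0.005, 0.842, -0.539, 0.019]
contact_force: [2.6, 1.2, 3.2]
width: -0.0003
```

```bash
python3 st.py 0 .1
```

```text
t 4.93 pos [ 0.6104 -0.0496  0.0909] loc mm [ 91.3 -25.2] F [2.6 1.2 3.2] S 0.032 of 0.53 off 1.6 quat [-0.005  0.842 -0.539  0.019]
[[-6.2, 0.5], [-5.8, -1.3], [-5.9, -0.8], [-6.0, -0.3], [-6.0, 0.2], [-6.0, 0.6], [-5.9, 1.0], [-5.8, 1.3], [-5.8, 1.7], [-5.7, 2.0], [-5.5, 2.3], [-5.4, 2.6], [-5.3, 2.8], [-5.2, 3.1], [-5.0, 3.3], [-4.9, 3.5], [-4.7, 3.7], [-4.5, 3.9], [-4.3, 4.1], [-4.2, 4.3]]
```

Call:
{"fn": "play_rows", "kwargs": {
  "series": [
    {"fingers":1,"dx":-6.5,"dy":0,"dz":-0.4,"turn":0},
    {"fingers":1,"dx":-6.5,"dy":-0.5,"dz":-0.4,"turn":0},
    {"fingers":1,"dx":-6.5,"dy":-0.5,"dz":-0.4,"turn":0},
    {"fingers":1,"dx":-6.5,"dy":0,"dz":-0.4,"turn":0},
    {"fingers":1,"dx":-6.5,"dy":0.3,"dz":-0.4,"turn":0},
    {"fingers":1,"dx":-6.5,"dy":0.8,"dz":-0.4,"turn":0},
    {"fingers":1,"dx":-6.5,"dy":1,"dz":-0.4,"turn":0},
    {"fingers":1,"dx":-6.3,"dy":1.5,"dz":-0.4,"turn":0},
    {"fingers":1,"dx":-6.2,"dy":1.8,"dz":-0.4,"turn":0},
    {"fingers":1,"dx":-6,"dy":2.2,"dz":-0.4,"turn":0}
  ]
}}

```text
clock: 5.77
position: [0.5462, -0.0456, 0.0909]
ee_rot: [-0.007, 0.842, -0.539, 0.027]
contact_force: [3.3, -1.8, 5.3]
width: 0.0003
```

```bash
python3 st.py .05 .2
```

```text
t 5.77 pos [ 0.5462 -0.0456  0.0909] loc mm [ 40. -64.] F [ 3.3 -1.8  5.3] S 0.096 of 0.53 off 2.6 quat [-0.007  0.842 -0.539  0.027]
[[-4.1, 4.7], [-5.3, 2.7], [-5.2, 3.0], [-5.1, 3.2], [-4.9, 3.4], [-4.8, 3.7], [-4.6, 3.9], [-4.4, 4.1], [-4.2, 4.3], [-4.0, 4.4], [-3.8, 4.6], [-3.6, 4.8], [-3.4, 5.0], [-3.1, 5.1], [-2.8, 5.3], [-2.5, 5.4], [-2.2, 5.6], [-1.9, 5.7], [-1.5, 5.8], [-1.1, 5.9]]
```

Call:
{"fn": "play_rows", "kwargs": {
  "series": [
    {"fingers":1,"dx":-4.5,"dy":4.5,"dz":-0.4,"turn":0},
    {"fingers":1,"dx":-5.4,"dy":3,"dz":-0.4,"turn":0},
    {"fingers":1,"dx":-5.4,"dy":3.2,"dz":-0.4,"turn":0},
    {"fingers":1,"dx":-5.4,"dy":3.3,"dz":-0.4,"turn":0},
    {"fingers":1,"dx":-5.2,"dy":3.6,"dz":-0.4,"turn":0},
    {"fingers":1,"dx":-5,"dy":3.9,"dz":-0.4,"turn":0},
    {"fingers":1,"dx":-4.9,"dy":4.1,"dz":-0.4,"turn":0},
    {"fingers":1,"dx":-4.7,"dy":4.3,"dz":-0.4,"turn":0},
    {"fingers":1,"dx":-4.5,"dy":4.5,"dz":-0.4,"turn":0},
    {"fingers":1,"dx":-4.2,"dy":4.7,"dz":-0.4,"turn":0},
    {"fingers":1,"dx":-4,"dy":4.9,"dz":-0.4,"turn":0},
    {"fingers":1,"dx":-3.8,"dy":5.1,"dz":-0.4,"turn":0}
  ]
}}

```text
clock: 6.77
position: [0.4881, -0.005, 0.0906]
ee_rot: [-0.001, 0.844, -0.535, 0.04]
contact_force: [2.2, -4.2, 6.6]
width: -0.0
```

```bash
python3 st.py .1 .25
```

```text
t 6.77 pos [ 0.4881 -0.005   0.0906] loc mm [-30.5 -71.1] F [ 2.2 -4.2  6.6] S 0.165 of 0.53 off 7.0 quat [-0.001  0.844 -0.535  0.04 ]
[[2.3, 8.9], [-3.2, 5.1], [-3.0, 5.2], [-2.7, 5.4], [-2.4, 5.5], [-2.0, 5.6], [-1.7, 5.8], [-1.3, 5.9], [-0.9, 5.9], [-0.4, 6.0], [0.1, 6.0], [0.7, 6.0], [1.3, 5.9], [1.9, 5.7], [2.6, 5.4], [3.2, 5.1], [3.8, 4.6], [4.4, 4.1], [4.8, 3.6], [5.2, 3.0]]
```

Call:
{"fn": "play_rows", "kwargs": {
  "series": [
    {"fingers":1,"dx":0,"dy":6,"dz":-0.2,"turn":0},
    {"fingers":1,"dx":-0.5,"dy":6,"dz":-0.2,"turn":0},
    {"fingers":1,"dx":-1,"dy":6,"dz":-0.2,"turn":0},
    {"fingers":1,"dx":-1.5,"dy":6,"dz":-0.2,"turn":0}
  ]
}}

```text
clock: 7.1
position: [0.4813, 0.0141, 0.0908]
ee_rot: [0.005, 0.845, -0.532, 0.042]
contact_force: [2.8, -4.4, 5.6]
width: 0.0001
```

```bash
python3 st.py .16 .27; cat > chk.py <<'E'
from fit import *
p=np.load('pose.npy')
for n,uv in(('top',(262,196)),('scene',(297,233))):
    im=get_image(n);m=min(masks_of(im,'dish'),key=lambda m:np.hypot(*(np.array(m['xy'])-uv)))
    r=m['region'];ok=sil(im,p)[2::4,2::4];print(n,'IoU',(r&ok).sum()/(r|ok).sum());
    cv2.imwrite(f'pics/c_{n}.png',im['pixels'][:,:,::-1])
    if n=='scene': fit([(im,r)],(p[0],p[1],[p[2]]))
E
python3 chk.py
```

```text
t 7.1 pos [0.4813 0.0141 0.0908] loc mm [-48.1 -61.1] F [ 2.8 -4.4  5.6] S 0.184 of 0.53 off 2.6 quat [ 0.005  0.845 -0.532  0.042]
[[-0.2, 6.5], [-2.3, 5.5], [-2.0, 5.7], [-1.6, 5.8], [-1.2, 5.9], [-0.8, 5.9], [-0.3, 6.0], [0.2, 6.0], [0.8, 5.9], [1.4, 5.8], [2.0, 5.6], [2.7, 5.4], [3.3, 5.0], [3.9, 4.5], [4.5, 4.0], [4.9, 3.4], [5.3, 2.8], [5.6, 2.2], [5.8, 1.7], [5.9, 1.1]]
top IoU 0.44563641635256596
scene IoU 0.0
[ 0.5576  0.0291 -0.7102 -0.    ]
```

```bash
cat > ov.py <<'E'
from fit import *
import sys
p=np.load('pose.npy');im=get_image('scene');x0,y0=225,180
cr=cv2.resize(np.ascontiguousarray(im['pixels'][y0:y0+110,x0:x0+150,::-1]),None,fx=5,fy=5,interpolation=cv2.INTER_CUBIC)
for q in (proj(im,place(oval(.1,.072,.0575),p))-[x0,y0]+.5)*5: cv2.circle(cr,tuple(int(i) for i in q),1,(255,0,0),-1)
cv2.imwrite(sys.argv[1],cr)
E
python3 ov.py pics/ov1.png
```

```text
(no output)
```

View pics/ov1.png

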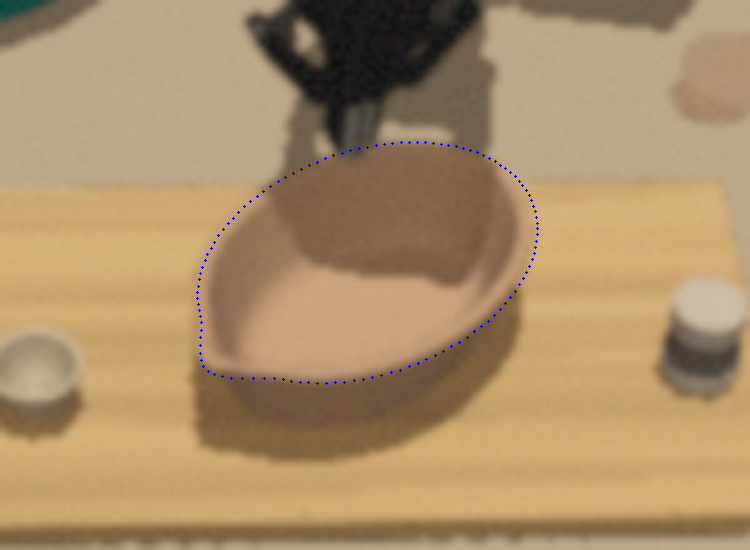

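The dish lies on its original outline (within about 2 mm) and the fingertips are on the rim at crop pixel (357,150). I'll carry on.

Call:
{"fn": "play_rows", "kwargs": {
  "series": [
    {"fingers":1,"dx":-0.5,"dy":6.3,"dz":-0.2,"turn":0},
    {"fingers":1,"dx":-2,"dy":6,"dz":-0.2,"turn":0},
    {"fingers":1,"dx":-1.8,"dy":6,"dz":-0.2,"turn":0},
    {"fingers":1,"dx":-1.4,"dy":6,"dz":-0.2,"turn":0},
    {"fingers":1,"dx":-0.8,"dy":6.2,"dz":-0.2,"turn":0},
    {"fingers":1,"dx":-0.2,"dy":6.2,"dz":-0.2,"turn":0},
    {"fingers":1,"dx":0.4,"dy":6.2,"dz":-0.2,"turn":0},
    {"fingers":1,"dx":1,"dy":6.2,"dz":-0.2,"turn":0}
  ]
}}

```text
clock: 8.02
position: [0.4678, 0.0526, 0.0907]
ee_rot: [0.019, 0.848, -0.527, 0.045]
contact_force: [-0.2, -6.0, 8.1]
width: -0.0001
```

```bash
python3 st.py .18 .30
```

```text
t 8.02 pos [0.4678 0.0526 0.0907] loc mm [-83.4 -40.7] F [-0.2 -6.   8.1] S 0.223 of 0.53 off 5.1 quat [ 0.019  0.848 -0.527  0.045]
[[5.1, 6.1], [0.6, 6.0], [1.1, 5.9], [1.8, 5.7], [2.4, 5.5], [3.1, 5.2], [3.7, 4.7], [4.2, 4.2], [4.7, 3.7], [5.1, 3.1], [5.4, 2.5], [5.7, 1.9], [5.8, 1.3], [5.9, 0.8], [6.0, 0.3], [6.0, -0.1], [6.0, -0.6], [5.9, -1.0], [5.9, -1.3], [5.8, -1.7]]
```

Call:
{"fn": "play_rows", "kwargs": {
  "series": [
    {"fingers":1,"dx":3.5,"dy":6,"dz":0.1,"turn":0},
    {"fingers":1,"dx":3,"dy":6,"dz":0,"turn":0},
    {"fingers":1,"dx":2.5,"dy":5.8,"dz":0,"turn":0},
    {"fingers":1,"dx":2.5,"dy":5.8,"dz":0,"turn":0}
  ]
}}

```text
clock: 8.35
position: [0.4691, 0.0684, 0.0907]
ee_rot: [0.032, 0.85, -0.523, 0.042]
contact_force: [0.1, -5.8, 7.2]
width: -0.0003
```

```bash
python3 st.py .2 .32
```

```text
t 8.35 pos [0.4691 0.0684 0.0907] loc mm [-92.8 -27.9] F [ 0.1 -5.8  7.2] S 0.238 of 0.53 off 5.0 quat [ 0.032  0.85  -0.523  0.042]
[[6.4, 5.0], [2.1, 5.6], [2.7, 5.3], [3.4, 5.0], [4.0, 4.5], [4.5, 4.0], [4.9, 3.4], [5.3, 2.8], [5.6, 2.2], [5.8, 1.6], [5.9, 1.1], [6.0, 0.6], [6.0, 0.1], [6.0, -0.4], [5.9, -0.8], [5.9, -1.1], [5.8, -1.5], [5.7, -1.8], [5.6, -2.1], [5.5, -2.4]]
```

Call:
{"fn": "play_rows", "kwargs": {
  "series": [
    {"fingers":1,"dx":6,"dy":5,"dz":0.4,"turn":0},
    {"fingers":1,"dx":6,"dy":5,"dz":0.3,"turn":0}
  ]
}}

```text
clock: 8.52
position: [0.4717, 0.074, 0.0907]
ee_rot: [0.042, 0.851, -0.522, 0.037]
contact_force: [-5.0, -7.4, 12.0]
width: 0.0
```

```bash
python3 st.py .2 .33; python3 - <<'E'
from rig import *
from scipy.spatial.transform import Rotation as R
s=get_state();print(R.from_quat(s['ee_rot'],scalar_first=True).as_matrix().round(3),s['moment'].round(2),s['qpos'].round(3))
E
```

```text
t 8.52 pos [0.4717 0.074  0.0907] loc mm [-94.4 -22. ] F [-5.  -7.4 12. ] S 0.244 of 0.53 off 3.7 quat [ 0.042  0.851 -0.522  0.037]
[[5.6, 4.7], [2.7, 5.4], [3.3, 5.0], [3.9, 4.5], [4.5, 4.0], [4.9, 3.4], [5.3, 2.8], [5.6, 2.2], [5.8, 1.7], [5.9, 1.1], [6.0, 0.6], [6.0, 0.1], [6.0, -0.3], [6.0, -0.7], [5.9, -1.1], [5.8, -1.5], [5.7, -1.8], [5.6, -2.1], [5.5, -2.4], [5.4, -2.7]]
[[ 0.453 -0.891  0.018]
 [-0.885 -0.452 -0.11 ]
 [ 0.106  0.033 -0.994]] [-1.4   0.69 -0.12] [ 0.092  0.277  1.935 -0.139  0.926  1.275]
```

Force has risen to 12 N because the tool is starting to lean. I'll ease it off.

Call:
{"fn": "play_rows", "kwargs": {
  "series": [
    {"fingers":1,"dx":0,"dy":0,"dz":0.8,"turn":0}
  ]
}}

```text
clock: 8.6
position: [0.4699, 0.0733, 0.0912]
ee_rot: [0.044, 0.852, -0.521, 0.035]
contact_force: [1.4, 0.3, 0.6]
width: -0.0
```

Call:
{"fn": "play_rows", "kwargs": {
  "series": [
    {"fingers":1,"dx":1,"dy":0,"dz":0.6,"turn":0}
  ]
}}

```text
clock: 8.68
position: [0.4679, 0.0729, 0.091]
ee_rot: [0.046, 0.852, -0.521, 0.033]
contact_force: [1.2, 0.4, 1.6]
width: 0.0001
```

```bash
python3 st.py .2 .33
```

```text
t 8.68 pos [0.4679 0.0729 0.091 ] loc mm [-96.6 -25.2] F [1.2 0.4 1.6] S 0.242 of 0.53 off 7.1 quat [ 0.046  0.852 -0.521  0.033]
[[8.7, 4.0], [2.5, 5.5], [3.1, 5.1], [3.7, 4.7], [4.3, 4.2], [4.8, 3.6], [5.2, 3.0], [5.5, 2.4], [5.7, 1.8], [5.9, 1.3], [6.0, 0.8], [6.0, 0.3], [6.0, -0.2], [6.0, -0.6], [5.9, -1.0], [5.8, -1.4], [5.8, -1.7], [5.7, -2.0], [5.5, -2.3], [5.4, -2.6]]
```

Call:
{"fn": "play_rows", "kwargs": {
  "series": [
    {"fingers":1,"dx":7,"dy":4,"dz":0.1,"turn":0},
    {"fingers":1,"dx":6,"dy":5,"dz":0.1,"turn":0}
  ]
}}

```text
clock: 8.85
position: [0.4712, 0.0772, 0.0906]
ee_rot: [0.056, 0.852, -0.519, 0.027]
contact_force: [-7.1, -9.1, 16.9]
width: -0.0001
```

```bash
python3 st.py .2 .33 .006 8
```

```text
t 8.85 pos [0.4712 0.0772 0.0906] loc mm [-96.9 -19.9] F [-7.1 -9.1 16.9] S 0.246 of 0.53 off 5.2 quat [ 0.056  0.852 -0.519  0.027]
[[7.2, 3.7], [2.9, 5.2], [3.6, 4.8], [4.1, 4.3], [4.6, 3.8], [5.1, 3.2], [5.4, 2.6], [5.7, 2.0]]
```

Call:
{"fn": "play_rows", "kwargs": {
  "series": [
    {"fingers":1,"dx":0,"dy":0,"dz":3,"turn":0}
  ]
}}

```text
clock: 8.93
position: [0.4693, 0.0766, 0.0929]
ee_rot: [0.058, 0.852, -0.519, 0.026]
contact_force: [1.7, 1.4, -0.9]
width: 0.0004
```

```bash
cat >> st.py <<'E'
from scipy.spatial.transform import Rotation as Ro
print('axis',Ro.from_quat(s['ee_rot'],scalar_first=True).as_matrix()[:,2].round(3),'M',s['moment'].round(2),'q',s['qpos'].round(3),'qd',s['qd'].round(3))
E
python3 st.py .2 .33 .006 8
```

```text
t 8.93 pos [0.4693 0.0766 0.0929] loc mm [-98.  -21.5] F [ 1.7  1.4 -0.9] S 0.245 of 0.53 off 6.8 quat [ 0.058  0.852 -0.519  0.026]
[[8.6, 3.2], [2.8, 5.3], [3.4, 4.9], [4.0, 4.4], [4.6, 3.9], [5.0, 3.3], [5.3, 2.7], [5.6, 2.1]]
axis [-0.017 -0.126 -0.992] M [ 0.08 -0.04  0.02] q [ 0.108  0.291  1.909 -0.15   0.977  1.288] qd [-0.009 -0.06  -0.007 -0.028  0.175 -0.021]
```

Call:
{"fn": "play_rows", "kwargs": {
  "series": [
    {"fingers":1,"dx":0,"dy":0,"dz":3,"turn":0},
    {"fingers":1,"dx":0,"dy":0,"dz":0,"turn":0},
    {"fingers":1,"dx":0,"dy":0,"dz":0,"turn":0}
  ]
}}

```text
clock: 9.18
position: [0.4654, 0.0767, 0.0942]
ee_rot: [0.06, 0.852, -0.519, 0.022]
contact_force: [1.0, 0.7, 0.6]
width: 0.0002
```

```bash
python3 st.py .2 .33 .006 8
```

```text
t 9.18 pos [0.4654 0.0767 0.0942] loc mm [-101.  -24.] F [1.  0.7 0.6] S 0.245 of 0.53 off 10.5 quat [ 0.06   0.852 -0.519  0.022]
[[12.2, 2.5], [2.8, 5.3], [3.4, 5.0], [4.0, 4.5], [4.5, 4.0], [5.0, 3.4], [5.3, 2.8], [5.6, 2.2]]
axis [-0.025 -0.126 -0.992] M [ 0.07 -0.05 -0.06] q [ 0.108  0.288  1.909 -0.147  0.988  1.287] qd [0.003 0.003 0.01  0.005 0.002 0.001]
```

Call:
{"fn": "play_rows", "kwargs": {
  "series": [
    {"fingers":1,"dx":10,"dy":2,"dz":0,"turn":0},
    {"fingers":1,"dx":2,"dy":1,"dz":-1,"turn":0},
    {"fingers":1,"dx":0,"dy":0,"dz":-1.2,"turn":0}
  ]
}}

```text
clock: 9.43
position: [0.4771, 0.0801, 0.0912]
ee_rot: [0.061, 0.852, -0.519, 0.021]
contact_force: [-4.2, 1.0, 12.8]
width: 0.0
```

```bash
python3 st.py .2 .33 .010 8
```

```text
t 9.43 pos [0.4771 0.0801 0.0912] loc mm [-94.4 -13.8] F [-4.2  1.  12.8] S 0.251 of 0.53 off 0.9 quat [ 0.061  0.852 -0.519  0.021]
[[5.9, 8.4], [6.7, 7.4], [8.1, 5.9], [9.1, 4.2], [9.6, 2.6], [9.9, 1.1], [10.0, -0.2], [9.9, -1.4]]
axis [-0.028 -0.126 -0.992] M [-0.06  0.83 -0.11] q [ 0.112  0.309  1.886 -0.146  0.994  1.289] qd [ 0.001  0.02  -0.004 -0.003  0.004  0.006]
```

Call:
{"fn": "play_rows", "kwargs": {
  "series": [
    {"fingers":1,"dx":5,"dy":7,"dz":0.6,"turn":0}
  ]
}}

```text
clock: 9.52
position: [0.4806, 0.0859, 0.0916]
ee_rot: [0.063, 0.852, -0.519, 0.02]
contact_force: [-1.1, -0.7, 2.4]
width: -0.0
```

```bash
python3 st.py .2 .33 .010 8
```

```text
t 9.52 pos [0.4806 0.0859 0.0916] loc mm [-95.4  -7.2] F [-1.1 -0.7  2.4] S 0.258 of 0.53 off 0.5 quat [ 0.063  0.852 -0.519  0.02 ]
[[6.6, 7.6], [7.7, 6.4], [8.8, 4.8], [9.5, 3.1], [9.9, 1.6], [10.0, 0.2], [9.9, -1.0], [9.8, -2.0]]
axis [-0.032 -0.128 -0.991] M [-0.1   0.14  0.01] q [ 0.124  0.316  1.872 -0.146  1.005  1.3  ] qd [ 0.164  0.112 -0.204  0.044  0.093  0.142]
```

Call:
{"fn": "play_rows", "kwargs": {
  "series": [
    {"fingers":1,"dx":5.5,"dy":6,"dz":0.2,"turn":0},
    {"fingers":1,"dx":6,"dy":5.5,"dz":0.2,"turn":0}
  ]
}}

```text
clock: 9.68
position: [0.4924, 0.0979, 0.0918]
ee_rot: [0.063, 0.852, -0.52, 0.019]
contact_force: [-0.3, 0.4, -0.1]
width: -0.0002
```

```bash
python3 st.py .2 .33 .010 8
```

```text
t 9.68 pos [0.4924 0.0979 0.0918] loc mm [-94.3   9.6] F [-0.3  0.4 -0.1] S 0.274 of 0.53 off 0.3 quat [ 0.063  0.852 -0.52   0.019]
[[8.1, 5.3], [9.3, 3.7], [9.8, 2.1], [10.0, 0.7], [10.0, -0.6], [9.9, -1.7], [9.6, -2.7], [9.4, -3.5]]
axis [-0.033 -0.128 -0.991] M [ 0.06  0.04 -0.02] q [ 0.144  0.335  1.841 -0.144  1.021  1.318] qd [ 0.114  0.12  -0.207  0.021  0.087  0.097]
```

Call:
{"fn": "play_rows", "kwargs": {
  "series": [
    {"fingers":1,"dx":6,"dy":4.5,"dz":-0.5,"turn":0},
    {"fingers":1,"dx":6.5,"dy":3.5,"dz":-0.1,"turn":0},
    {"fingers":1,"dx":6.5,"dy":2.5,"dz":-0.1,"turn":0}
  ]
}}

```text
clock: 9.93
position: [0.5119, 0.1099, 0.0909]
ee_rot: [0.064, 0.852, -0.519, 0.018]
contact_force: [-2.3, -1.0, 4.1]
width: -0.0003
```

```bash
python3 st.py .25 .36 .007 8
```

```text
t 9.93 pos [0.5119 0.1099 0.0909] loc mm [-87.4  31.5] F [-2.3 -1.   4.1] S 0.297 of 0.53 off 2.4 quat [ 0.064  0.852 -0.519  0.018]
[[7.5, -1.0], [7.0, 0.6], [7.0, -0.0], [7.0, -0.6], [6.9, -1.1], [6.8, -1.6], [6.7, -2.1], [6.5, -2.5]]
axis [-0.036 -0.129 -0.991] M [-0.12  0.43 -0.04] q [ 0.161  0.366  1.791 -0.141  1.045  1.33 ] qd [ 0.04   0.12  -0.195  0.004  0.102  0.02 ]
```

Call:
{"fn": "play_rows", "kwargs": {
  "series": [
    {"fingers":1,"dx":7.5,"dy":0,"dz":0,"turn":0},
    {"fingers":1,"dx":7.5,"dy":0.5,"dz":0,"turn":0},
    {"fingers":1,"dx":7.5,"dy":0,"dz":-0.1,"turn":0}
  ]
}}

```text
clock: 10.18
position: [0.5349, 0.1118, 0.0907]
ee_rot: [0.065, 0.852, -0.519, 0.017]
contact_force: [-1.9, 0.3, 2.1]
width: 0.0
```

```bash
python3 st.py .28 .38 .007 8
```

```text
t 10.18 pos [0.5349 0.1118 0.0907] loc mm [-71.2  47.9] F [-1.9  0.3  2.1] S 0.32 of 0.53 off 2.3 quat [ 0.065  0.852 -0.519  0.017]
[[6.7, -3.0], [6.9, -1.2], [6.8, -1.7], [6.7, -2.2], [6.5, -2.6], [6.3, -3.0], [6.2, -3.3], [6.0, -3.6]]
axis [-0.039 -0.128 -0.991] M [ 0.11  0.33 -0.04] q [ 0.157  0.397  1.739 -0.138  1.069  1.321] qd [-0.026  0.123 -0.213  0.007  0.086 -0.04 ]
```

Call:
{"fn": "play_rows", "kwargs": {
  "series": [
    {"fingers":1,"dx":7,"dy":-2,"dz":-0.2,"turn":0},
    {"fingers":1,"dx":7,"dy":-2,"dz":-0.2,"turn":0},
    {"fingers":1,"dx":7,"dy":-2,"dz":-0.1,"turn":0},
    {"fingers":1,"dx":7,"dy":-2.2,"dz":-0.1,"turn":0}
  ]
}}

```text
clock: 10.52
position: [0.5651, 0.1048, 0.0906]
ee_rot: [0.064, 0.852, -0.52, 0.015]
contact_force: [-2.7, 0.5, 1.9]
width: 0.0001
```

```bash
python3 st.py .31 .42 .007 8
```

```text
t 10.52 pos [0.5651 0.1048 0.0906] loc mm [-43.7  62.3] F [-2.7  0.5  1.9] S 0.351 of 0.53 off 2.1 quat [ 0.064  0.852 -0.52   0.015]
[[6.0, -4.8], [6.3, -3.1], [6.1, -3.4], [5.9, -3.8], [5.7, -4.1], [5.5, -4.4], [5.2, -4.6], [5.0, -4.9]]
axis [-0.042 -0.124 -0.991] M [ 0.11  0.29 -0.03] q [ 0.135  0.432  1.676 -0.133  1.095  1.295] qd [-0.072  0.107 -0.195  0.007  0.071 -0.078]
```

Call:
{"fn": "play_rows", "kwargs": {
  "series": [
    {"fingers":1,"dx":6.3,"dy":-4,"dz":-0.2,"turn":0},
    {"fingers":1,"dx":6.4,"dy":-3.8,"dz":-0.2,"turn":0},
    {"fingers":1,"dx":6.2,"dy":-3.8,"dz":-0.2,"turn":0},
    {"fingers":1,"dx":6,"dy":-4,"dz":-0.2,"turn":0}
  ]
}}

```text
clock: 10.85
position: [0.593, 0.0898, 0.0905]
ee_rot: [0.062, 0.851, -0.521, 0.013]
contact_force: [-2.2, 2.1, 4.8]
width: 0.0002
```

```bash
python3 st.py .33 .45 .007 8
```

```text
t 10.85 pos [0.593  0.0898 0.0905] loc mm [-12.8  69.1] F [-2.2  2.1  4.8] S 0.381 of 0.53 off 2.2 quat [ 0.062  0.851 -0.521  0.013]
[[4.4, -6.1], [5.4, -4.5], [5.1, -4.8], [4.9, -5.0], [4.6, -5.3], [4.3, -5.5], [4.0, -5.7], [3.7, -6.0]]
axis [-0.042 -0.12  -0.992] M [ 0.29  0.47 -0.08] q [ 0.102  0.462  1.622 -0.128  1.115  1.259] qd [-0.099  0.088 -0.16   0.007  0.056 -0.106]
```

Call:
{"fn": "play_rows", "kwargs": {
  "series": [
    {"fingers":1,"dx":4.8,"dy":-5.6,"dz":-0.2,"turn":0},
    {"fingers":1,"dx":5.2,"dy":-5.2,"dz":-0.2,"turn":0},
    {"fingers":1,"dx":5,"dy":-5.4,"dz":-0.2,"turn":0},
    {"fingers":1,"dx":4.8,"dy":-5.6,"dz":-0.2,"turn":0}
  ]
}}

```text
clock: 11.18
position: [0.6168, 0.068, 0.0906]
ee_rot: [0.059, 0.851, -0.521, 0.014]
contact_force: [-1.8, 4.3, 4.3]
width: -0.0001
```

```bash
python3 st.py .36 .48 .007 8
```

```text
t 11.18 pos [0.6168 0.068  0.0906] loc mm [19.5 68.1] F [-1.8  4.3  4.3] S 0.413 of 0.53 off 2.0 quat [ 0.059  0.851 -0.521  0.014]
[[2.8, -6.6], [4.2, -5.6], [3.8, -5.9], [3.5, -6.1], [3.1, -6.3], [2.7, -6.5], [2.2, -6.6], [1.7, -6.8]]
axis [-0.038 -0.115 -0.993] M [ 0.37  0.35 -0.1 ] q [ 0.062  0.485  1.579 -0.125  1.127  1.217] qd [-0.12   0.065 -0.125 -0.     0.03  -0.125]
```

Call:
{"fn": "play_rows", "kwargs": {
  "series": [
    {"fingers":1,"dx":3.2,"dy":-6.5,"dz":-0.2,"turn":0},
    {"fingers":1,"dx":3.8,"dy":-6.2,"dz":-0.2,"turn":0},
    {"fingers":1,"dx":3.6,"dy":-6.3,"dz":-0.2,"turn":0},
    {"fingers":1,"dx":3.3,"dy":-6.5,"dz":-0.2,"turn":0}
  ]
}}

```text
clock: 11.52
position: [0.635, 0.0409, 0.0906]
ee_rot: [0.057, 0.851, -0.522, 0.015]
contact_force: [-1.7, 3.3, 5.7]
width: 0.0001
```

```bash
python3 st.py .39 .51 .007 10
```

```text
t 11.52 pos [0.635  0.0409 0.0906] loc mm [50.9 59.4] F [-1.7  3.3  5.7] S 0.445 of 0.53 off 2.1 quat [ 0.057  0.851 -0.522  0.015]
[[0.9, -7.1], [2.4, -6.6], [1.9, -6.7], [1.4, -6.9], [0.7, -7.0], [0.1, -7.0], [-0.6, -7.0], [0.2, -7.0], [0.8, -7.0], [0.8, -7.0]]
axis [-0.033 -0.112 -0.993] M [ 0.6   0.34 -0.1 ] q [ 0.017  0.5    1.55  -0.124  1.13   1.172] qd [-0.135  0.044 -0.083  0.004  0.014 -0.134]
```

Call:
{"fn": "play_rows", "kwargs": {
  "series": [
    {"fingers":1,"dx":1.3,"dy":-7.2,"dz":-0.1,"turn":0},
    {"fingers":1,"dx":2,"dy":-7,"dz":-0.1,"turn":0},
    {"fingers":1,"dx":1.7,"dy":-7.2,"dz":-0.2,"turn":0},
    {"fingers":1,"dx":1.2,"dy":-7.3,"dz":-0.2,"turn":0},
    {"fingers":1,"dx":0.7,"dy":-7.3,"dz":-0.2,"turn":0}
  ]
}}

```text
clock: 11.93
position: [0.6462, 0.0017, 0.0906]
ee_rot: [0.054, 0.851, -0.522, 0.018]
contact_force: [-0.6, 3.7, 3.5]
width: -0.0
```

```bash
python3 st.py .44 .53 .007 8
```

```text
t 11.93 pos [0.6462 0.0017 0.0906] loc mm [85. 37.] F [-0.6  3.7  3.5] S 0.485 of 0.53 off 3.8 quat [ 0.054  0.851 -0.522  0.018]
[[-4.3, -7.2], [-0.1, -7.0], [0.7, -7.0], [0.8, -6.9], [0.3, -7.0], [-1.5, -6.8], [-1.4, -2.1], [0.0, 0.0]]
axis [-0.026 -0.111 -0.993] M [ 0.55  0.06 -0.03] q [-0.044  0.507  1.537 -0.125  1.122  1.112] qd [-0.151  0.007 -0.007 -0.011 -0.027 -0.143]
```

Call:
{"fn": "play_rows", "kwargs": {
  "series": [
    {"fingers":1,"dx":-2.5,"dy":-7.2,"dz":-0.2,"turn":0},
    {"fingers":1,"dx":-1.2,"dy":-7.2,"dz":-0.2,"turn":0},
    {"fingers":1,"dx":0.3,"dy":-7.2,"dz":-0.2,"turn":0},
    {"fingers":1,"dx":0.5,"dy":-7.2,"dz":-0.2,"turn":0}
  ]
}}

```text
clock: 12.27
position: [0.6454, -0.0303, 0.0906]
ee_rot: [0.053, 0.851, -0.522, 0.02]
contact_force: [1.0, 3.9, 5.4]
width: 0.0001
```

```bash
python3 st.py .48 .53 .007 4
```

```text
t 12.27 pos [ 0.6454 -0.0303  0.0906] loc mm [105.3  12.2] F [1.  3.9 5.4] S 0.517 of 0.53 off 1.8 quat [ 0.053  0.851 -0.522  0.02 ]
[[-2.3, -6.8], [-2.5, -5.2], [0.0, 0.0], [0.0, 0.0]]
axis [-0.02  -0.111 -0.994] M [ 0.58 -0.01 -0.05] q [-0.093  0.501  1.547 -0.126  1.106  1.065] qd [-0.147  0.004 -0.004 -0.002 -0.018 -0.141]
```

Call:
{"fn": "play_rows", "kwargs": {
  "series": [
    {"fingers":1,"dx":-2,"dy":-6,"dz":-0.2,"turn":0},
    {"fingers":1,"dx":-2,"dy":-4,"dz":-0.2,"turn":0}
  ]
}}

```text
clock: 12.43
position: [0.6431, -0.0421, 0.0907]
ee_rot: [0.051, 0.851, -0.522, 0.022]
contact_force: [1.5, 5.3, 5.1]
width: 0.0001
```

```bash
python3 st.py .48 .53 .007 4; python3 ov.py pics/ov2.png
```

```text
t 12.43 pos [ 0.6431 -0.0421  0.0907] loc mm [111.2   1.8] F [1.5 5.3 5.1] S 0.528 of 0.53 off 1.9 quat [ 0.051  0.851 -0.522  0.022]
[[-2.5, -0.2], [0.0, 0.0], [0.0, 0.0], [0.0, 0.0]]
axis [-0.016 -0.111 -0.994] M [ 0.71 -0.19 -0.06] q [-0.112  0.496  1.556 -0.126  1.096  1.048] qd [-0.089 -0.03   0.05   0.011 -0.057 -0.082]
```

View pics/ov2.png

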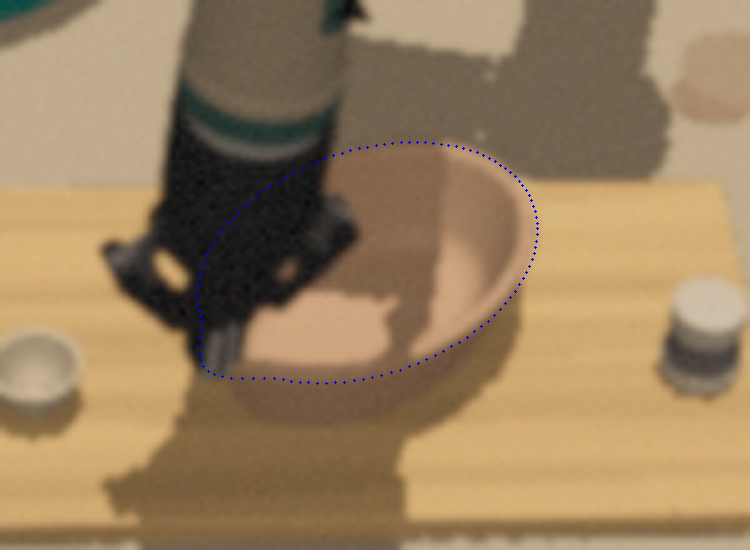

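The round is back at the lip with contact (5 N; fingertips at crop pixel (215,370)), and the dish is still on its outline. I'll lift clear.

Call:
{"fn": "play_rows", "kwargs": {
  "series": [
    {"fingers":1,"dx":0,"dy":0,"dz":1,"turn":0},
    {"fingers":1,"dx":0,"dy":0,"dz":5,"turn":0},
    {"fingers":1,"dx":0,"dy":0,"dz":15,"turn":0},
    {"fingers":1,"dx":0,"dy":0,"dz":30,"turn":0},
    {"fingers":1,"dx":0,"dy":-20,"dz":30,"turn":0},
    {"fingers":1,"dx":0,"dy":-30,"dz":20,"turn":0},
    {"fingers":1,"dx":0,"dy":-30,"dz":0,"turn":0},
    {"fingers":1,"dx":0,"dy":-30,"dz":0,"turn":0},
    {"fingers":1,"dx":0,"dy":-30,"dz":0,"turn":0},
    {"fingers":1,"dx":0,"dy":-30,"dz":0,"turn":0},
    {"fingers":1,"dx":0,"dy":0,"dz":0,"turn":0},
    {"fingers":1,"dx":0,"dy":0,"dz":0,"turn":0}
  ]
}}

```text
clock: 13.48
position: [0.6317, -0.231, 0.1898]
ee_rot: [0.066, 0.852, -0.519, 0.016]
contact_force: [0.1, 0.5, 0.0]
width: -0.0002
```

```bash
python3 chk.py; python3 st.py|head -1; python3 - <<'E'
import cv2,numpy as np
for n in('top','scene'):
    d=cv2.absdiff(cv2.imread(f'pics/{n}0.png'),cv2.imread(f'pics/c_{n}.png')).max(2)
    cv2.imwrite(f'pics/d_{n}.png',d)
E
python3 - <<'E'
from rig import *
import cv2,numpy as np
im=get_image('scene')
for l in('underglaze_jar','pinch_bowl'):print(l,[m['xy'] for m in masks_of(im,l)][:2])
E
```

```text
top IoU 0.9615939936471267
scene IoU 0.9766655393980386
[ 0.5573  0.0286 -0.7422 -0.9775]
t 13.68 pos [ 0.6325 -0.2283  0.1901] loc mm [ 224.5 -146.3] F [-0.5  0.7 -0.2] S 0.043 of 0.53 off 181.1 quat [ 0.065  0.853 -0.518  0.016]
underglaze_jar [[365.0, 248.7]]
pinch_bowl [[231.7, 251.3], [292.8, 237.7]]
```

View pics/c_scene.png

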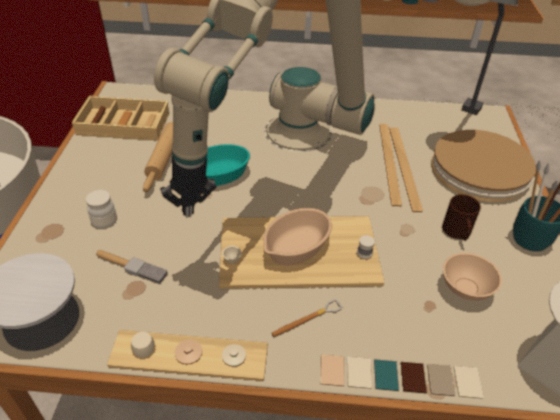

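The dish at (297,237) and everything around it stand where they did: jar (366,248), pinch bowl (232,253), tool (306,320). The fingers are clear at (188,208), so I'll hand in.

```bash
python3 -c "
from rig import *
print(sign_off())"
```

```text
the job is handed in; nothing more can be done
None
```

I ran the closed fingertips clockwise along the pink dish's rim from the lip, all the way round and back to it. I then lifted clear and handed in at about 13.7 s; no verdict is reported.

**Last checks:**
- **Dish:** it shifted under 1 mm in the final scene-view fit, which overlaps its outline by about 98% (96% from above). That fit reads 0.03 rad more yaw than at the start, within fit scatter.
- **Bystanders:** all look unmoved in the final picture, and the two small pots on the board are within about 3 pixels of their start. I didn't measure the others.
- **Force:** the fingers are clear of the dish, with the force reading down at noise.

**Contact:** I read contact inside every station except the first two after the lip (1 and 2 ninths). The path crossed both between contact readings under the same downward push.

**What went wrong on the way:**
- **Force peaks:** friction leaned the tool about 7°, and the force rose to about 17 N near the far end. These are readings at the end of each move, so a brief higher peak is possible.
- **Break in contact:** at 4 to 5 ninths I lifted about 3 mm, moved back over the rim and set down again at about 13 N. Contact then dropped once more for a moment before the 5 ninths place. After that it stayed between 2 and 6 N, so the round was not one unbroken stroke.

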